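# Put the brass stamping die away in the push-push drawer

### The job

First press in the green front of the latched push-push drawer so that it springs open. Then take the brass stamping die out of the rack, set it down upright on the mat and let go, take it again the other way (the rack leaves only its long sides free, the drawer only its ends), lay it flat in the drawer's bed between the two low brass sills and let go. Last, press the drawer in again until it latches and stays shut; do not let the die drop and leave everything else where it is.

Things in the scene. Friction and masses are not known exactly. Their poses are not given: they have to be found in the camera images.
- die_brass: The die to put away: a solid yellow brass block 62 mm long (its x), 30 mm wide (its y), 34 mm high (z), three round marks on top, 0.28 to 0.5 kg; origin at the centre of its underside. It is symmetric end for end. It starts upright in the rack, in any of its three places.
- die_steel1: Dark steel die of the same size and shape, also in the rack; origin at the centre of its underside. Leave it.
- die_steel2: The other dark steel die, same size and shape, in the rack; origin at the centre of its underside. Leave it.
- rack: Fixed dark wooden die rack, 190 mm long (its y), 78 mm wide (x); origin at the centre of its underside. Floor at height 10 mm; two 5 mm walls along its length (inner faces x = -34, +34 mm) rise to 48 mm, 4 mm above the dies' tops; ends open. Three dies stand across it (die x along rack x) at y about -62, 0, 62 mm: about 30 mm free on both long sides of each, nothing at their ends.
- cabinet: Low wooden cabinet fixed to the table; origin at the middle of the lower edge of its front opening; front faces its -x. It reaches from x = 0 to 160 mm, y = -75 to 75 mm, top 60 mm above the table, nothing on it.
- drawer (a joint): Drawer travel, m: 0.001 latched shut, 0.070 sprung fully open (towards the cabinet's -x), negative pressed in beyond shut, hard stop at -0.010. A spring pushes it out (3 N open, 5 N shut; pressing takes up to about 10 N). Pressing to -0.007 or deeper, at 0.1 m/s or slower, and letting go: if it was latched it springs open; if it was open it stays latched at 0.001. Shorter presses may change nothing. Starts latched.
- drawer_front (a point): Centre of the outer face of the drawer's green front, at height 27 mm; axes as the cabinet's (outward is -x). The front is 130 mm wide, 12 mm thick, from 3 to 51 mm above the table. Latched, its face stands 14 mm proud of the cabinet, so fingers pointing down in front of it can press it in; open, it is 84 mm before the cabinet.
- drawer_bed (a point): Centre of the bed's floor in the drawer, at height 10 mm, 31 mm behind the front's outer face; axes as the cabinet's. Channel 38 mm wide (x), 122 mm long (y); front and rear walls rise 41 mm above it, side walls 16 mm. The die lies with its length along this y, either way round, between two brass sills 3 mm high, 4 mm wide at y = -37, +37 mm; about 30 mm free for a finger beyond each end.
- spool: Dark red thread spool, 56 mm diameter, 92 mm high, upright; origin at the centre of its underside. Bystander.
- bottle: Amber bottle with a black cap, 40 mm diameter, 80 mm high, upright; origin at the centre of its underside. Bystander.
- jar: Cream jar with an aluminium lid, 56 mm diameter, 65 mm high, upright; origin at the centre of its underside. Bystander.
- brush: Wooden block brush with cream bristles down, 130 mm long (its y), 45 mm wide, 40 mm high; origin at the centre of its underside. Bystander.
- mallet: Mallet lying on its side along its y: cream head 42 mm diameter and 70 mm long about the origin (on the table under the head's centre), brown handle 22 mm thick reaching to y = 183 mm, its end resting on the table. Bystander.
- awl: Small awl lying along its x: wooden handle 60 x 20 x 20 mm centred over the origin, steel point reaching to x = 84 mm. Bystander.

How it is judged:
On the way, in this order (a step that is already met when the one before it is completed fails the run):
1. the drawer has sprung open (value of joint drawer above 0.055 m), for 0.2 s.
2. the brass die stands on the mat, let go, the drawer open (height (world z) of die_brass below 0.005 m and angle between die_brass's own z axis and vertical below 0.1 rad and value of joint drawer above 0.05 m and contact force between the fingers and die_brass below 0.1 N and linear speed of die_brass below 0.03 m/s), for 0.2 s.
3. the brass die lies in the bed of the open drawer, let go (x of die_brass in the frame of drawer_bed between -0.007 and 0.007 m and y of die_brass in the frame of drawer_bed between -0.008 and 0.008 m and z of die_brass in the frame of drawer_bed between -0.003 and 0.0025 m and angle between die_brass's own z axis and vertical below 0.08 rad and angle between the x axis of die_brass and the y axis of drawer_bed, either way round below 0.2 rad and value of joint drawer above 0.05 m and contact force between the fingers and die_brass below 0.1 N and linear speed of die_brass below 0.03 m/s), for 0.2 s.
At the end, for the whole second after the job is handed in: The drawer is latched shut (joint within -3 to +4 mm, at rest) and the brass die lies in its bed between the sills, released and at rest: within 7 mm (x) and 8 mm (y) of the bed's centre, flat on its floor (within 2.5 mm, tilt under 0.08 rad), its length along the drawer's width within 0.2 rad (x of die_brass in the frame of drawer_bed between -0.007 and 0.007 m and y of die_brass in the frame of drawer_bed between -0.008 and 0.008 m and z of die_brass in the frame of drawer_bed between -0.003 and 0.0025 m and angle between die_brass's own z axis and vertical below 0.08 rad and angle between the x axis of die_brass and the y axis of drawer_bed, either way round below 0.2 rad and contact force between the fingers and die_brass below 0.1 N and linear speed of die_brass below 0.03 m/s and value of joint drawer between -0.003 and 0.004 m and velocity of joint drawer below 0.01 m/s); the robot touches nothing.
It fails at once if the brass die is dropped (falls free, faster than 0.4 m/s) (contact force between the fingers and die_brass below 0.05 N and linear speed of die_brass above 0.4 m/s).
It fails at once if a steel die is moved by more than 15 mm (distance of any of die_steel1, die_steel2 from where it was at the start of the episode above 0.015 m).
It fails at once if a bystander is moved by more than 20 mm or tipped (distance of any of spool, bottle, jar, brush, mallet, awl from where it was at the start of the episode above 0.02 m or angle between any of spool, bottle, jar, brush, mallet, awl's own z axis and vertical above 0.3 rad).
It also fails if it takes over 72 s, if anything falls off the work surface, if the arm or the gripper's body presses on something with over 40 N, if the wrist force passes 120 N, or if a joint passes its speed limit or range.

### The arm

A 7-joint arm with a two-finger parallel gripper is mounted at the origin on the work surface. World frame = base frame: x ahead of the robot, y to its left, z up, the work surface at z = 0. Lengths are in m, angles in rad, forces in N, time in s.
With the tool pointing down it reaches from about 0.425 to 0.875 m from the base axis. Payload 4.7 kg.
Tool frame: the origin (TCP) lies on the centre line of the jaws, within the pads' length; the fingertips stand ahead of it and the grasp point (between the pads) lies 2 mm behind it (nose_length is the z of the fingertips in the tool frame, in m); z points along the fingers, y is the line along which they close (so a half turn about z gives the same grasp; the last joint's range is limited). The gripper opens to 87 mm and grips with 3 to 60 N. Pads are 19 mm wide; open, the fingers measure 117 mm over their backs; the gripper's body (75 mm by 190 mm) begins 51 mm behind the grasp point.
Start: joints at [1.3, 0.321, -0.07, 1.45, 0.023, 1.371, -0.057], TCP at [0.183, -0.624, 0.24] pointing down, gripper open.
Joint ranges: [-2.86, 2.86], [-0.3, 2.09], [-1.38, 1.24], [0.06, 2.45], [-1.56, 4.7], [0.09, 2.05], [-2.69, 2.69]. Speed limits (rad/s): [2.57, 2.57, 3.14, 3.14, 3.14, 3.14, 3.14].

### API

Orientations are given as a rotation vector (axis times angle).
In Python, from bench import * gives the robot as it stands.
- The arm moves only by the tool send_rows, never from a script. Its arguments are lists of equal length, an entry for each row: "xyz": the shift along the tool's x, y, z in mm, a list of three; "dr": the turn, a rotation vector about the tool's x, y, z in rad, a list of three. A call has exactly 10 rows; each row is the pose to reach, as a shift and turn from the pose commanded when the call began, along the tool's axes at that moment; what a row does not reach only later rows make up. A row lasts 1/12 s, in which the tool goes at most 41.7 mm and 7.16 degrees, less where a joint would pass 70% of its speed; a pose out of reach is approached as far as the arm can. A call with a gripper value outside its range is refused whole. "jaw" is the finger opening in mm, from 0 to 87, set as the call begins (left out, the last holds). The fingers move at their own pace and stop on an object; "grip_force" is the grip in N (left out, the last holds). Time passes only in rows, so rows that repeat a pose let the fingers close, or fill a call up. It gives the time, the measured TCP pose, the force, the opening and the grip force at its end, in the units of the state.
- get_state(): the state, without advancing time (a new reading comes with each control period).
- get_image(name): name is "scene" or "top" or "wrist"; returns the picture (384x512x3 uint8, red, green, blue); there is no depth.
- calibration(name): a dict with "vfov" (degrees; the focal length in pixels is half the picture's height over the tangent of half this angle, whatever the lens; pixels are square), "cx", "cy" (the principal point, pixels), "rvec" (rotation vector, rad) and "tvec" (3), from world to camera coordinates, as OpenCV has them; the wrist camera has in their place "hand_eye" (4x4, takes a point from camera to tool coordinates, whose origin is the TCP and whose axes are the flange's). Camera axes: x right, y down, z forward; pixel columns grow to the right and rows downward; lengths in m; the calibration is good to about 2 mm. A picture is of the moment at which its call begins: read the wrist's pose just before it. calibration takes no time and is no camera call.
- close_job(): hands the job in; it is judged then, once.
The state is a dict: "time": time; "joint_positions": joint angles; "qd": joint speeds; "joint_torque": joint torques, N m; "position": TCP position; "tool_rot": TCP orientation; "ft_force": force on the tool from outside, world axes, zero at the start; "torque": the same for the moment, N m; "grip_width": opening from 0.0 (shut) to 1.0 (fully open); "grip_force": force on a finger pad.
Only numpy, scipy, OpenCV 4.12 (cv2) and the standard library are available. Lean on these libraries where they do the work, as an engineer would, in place of code of your own. Each camera call takes 0.05 s, during which the arm holds its last target. There are 200 camera calls.

## Working session

There is one attempt and no reset: what is moved stays moved. The work goes in short steps, Python scripts to look and compute and a tool call to move; the robot and the scene stay as the last step left them, time stands still between calls to the robot, and variables do not carry over. Pictures are saved under pics/ and viewed, at most 10 in all, crops included, and the job is handed in when it is done.

Besides the shell and the picture viewer there is one more tool, called after "Emit:" as name(argument=value, ...) on one line, values as JSON. send_rows: Moves the arm, as the interface text tells. Its arguments: {"type":"object","properties":{"xyz":{"type":"array"},"dr":{"type":"array"},"jaw":{"type":"number"},"grip_force":{"type":"number"}},"required":["xyz","dr"]}

```bash
mkdir -p pics
python3 - <<'E'
from bench import *
import cv2,numpy as np
s=get_state();print(s)
for n in("scene","top","wrist"):
    print(n,calibration(n))
    im=get_image(n);cv2.imwrite(f"pics/{n}0.png",im[:,:,::-1])
a=cv2.imread("pics/scene0.png");b=cv2.imread("pics/top0.png")
E
```

```text
{'time': 0.0, 'joint_positions': array([ 1.3001155 ,  0.32179387, -0.07011105,  1.4516777 ,  0.02259792,
        1.37078821, -0.05690927]), 'qd': array([ 0.00071745, -0.00019411, -0.00151449, -0.0006378 ,  0.00102925,
       -0.00028328, -0.00020257]), 'joint_torque': array([-9.17123289e-04, -4.91293180e+01, -4.03952077e-01, -3.12526989e+01,
       -6.38301973e-02,  4.35031636e-02,  1.16165279e-04]), 'position': array([ 0.18243932, -0.62332929,  0.23847925]), 'tool_rot': array([-3.10796083e+00, -4.45631969e-01,  5.55444431e-04]), 'ft_force': array([ 0.13352853,  0.27062725, -0.98776047]), 'torque': array([ 0.03455513,  0.04179358, -0.00723474]), 'grip_force': 0.0, 'grip_width': 0.9985964857053978}
scene {'vfov': 54.920334540188115, 'cx': 251.97332930406176, 'cy': 190.61939778686357, 'rvec': array([ 2.27848537,  1.1592712 , -0.38706647]), 'tvec': array([-0.33013082, -0.31934191,  1.28657621])}
top {'vfov': 45.777491682302625, 'cx': 254.7706018834935, 'cy': 196.1269511545551, 'rvec': array([ 2.12891708, -2.15765251,  0.17845744]), 'tvec': array([-0.00741415,  0.5560596 ,  1.16576299])}
wrist {'vfov': 70.02945815261174, 'cx': 252.48192763311172, 'cy': 197.23811123862876, 'hand_eye': array([[ 9.54531205e-04, -9.61521713e-01, -2.74727289e-01,
         7.56866614e-02],
       [ 9.99999544e-01,  9.10675006e-04,  2.87182892e-04,
         3.43514863e-04],
       [-2.59453107e-05, -2.74727438e-01,  9.61522144e-01,
        -1.44643315e-01],
       [ 0.00000000e+00,  0.00000000e+00,  0.00000000e+00,
         1.00000000e+00]])}
```

View pics/top0.png

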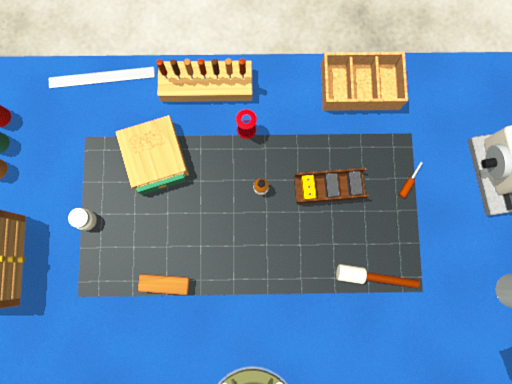

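View pics/scene0.png

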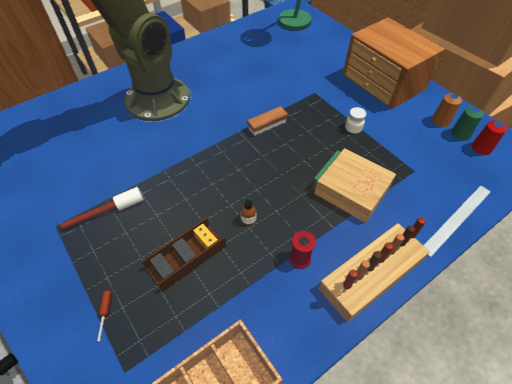

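The top view shows the green drawer front at (163,184), the cabinet top at (152,150), the rack at (331,186) with the brass die at its left end (309,187), and the bottle at (261,186). The scene view agrees.

```bash
cat > h.py <<'E'
from bench import *
import cv2,numpy as np
from scipy.spatial.transform import Rotation as R
def K(c):
    f=192/np.tan(np.radians(c["vfov"])/2);return np.array([[f,0,c["cx"]],[0,f,c["cy"]],[0,0,1]])
def ext(n,s=None):
    c=calibration(n)
    if n!="wrist": return K(c),cv2.Rodrigues(c["rvec"])[0],np.array(c["tvec"])
    T=np.eye(4);T[:3,:3]=R.from_rotvec(s["tool_rot"]).as_matrix();T[:3,3]=s["position"]
    W=np.linalg.inv(T@c["hand_eye"]);return K(c),W[:3,:3],W[:3,3]
def unproj(E,uv,z):
    k,r,t=E;uv=np.atleast_2d(uv);d=(np.linalg.inv(k)@np.c_[uv,np.ones(len(uv))].T).T@r
    o=-r.T@t;return o+d*((z-o[2])/d[:,2])[:,None]
def proj(E,P):
    k,r,t=E;q=(np.atleast_2d(P)@r.T+t)@k.T;return q[:,:2]/q[:,2:]
def show(im,name,s=1): cv2.imwrite(f"pics/{name}.png",cv2.resize(im,None,fx=s,fy=s,interpolation=cv2.INTER_CUBIC))
E
python3 - <<'E'
from h import *
a=cv2.imread("pics/top0.png")
show(a[105:210,105:375],"crop1",2.9)
E0=ext("top");print("base px",proj(E0,[[0,0,0],[.5,0,0],[.5,.2,0]]))
hsv=cv2.cvtColor(a,cv2.COLOR_BGR2HSV)
m=cv2.inRange(hsv,(22,150,150),(35,255,255));m[:, :280]=0;m[:150]=0;m[210:]=0;m[:,340:]=0
c=max(cv2.findContours(m,0,2)[0],key=cv2.contourArea)
r=cv2.minAreaRect(c);print("die",r);b=unproj(E0,cv2.boxPoints(r),.044);print(b)
b=unproj(E0,[[r[0][0],r[0][1]]],.044);print(b)
E
```

```text
base px [[251.87826171 413.05185868]
 [249.50127645 218.89748913]
 [176.28336684 219.85866561]]
die ((308.660400390625, 186.3634796142578), (23.426668167114258, 11.742545127868652), 83.2901611328125)
[[ 0.61051988 -0.14084045  0.044     ]
 [ 0.61388365 -0.17226821  0.044     ]
 [ 0.55062855 -0.17740161  0.044     ]
 [ 0.5473347  -0.14622441  0.044     ]]
[[ 0.58046282 -0.15918903  0.044     ]]
```

View pics/crop1.png

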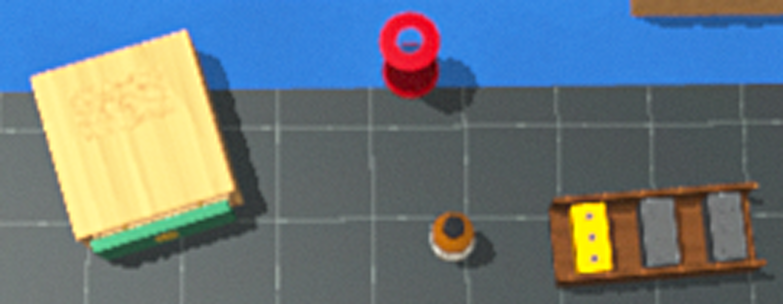

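The crop shows the cabinet top corners at (31,75), (185,30), (237,190), (78,240), with the green front along the lower edge. The brass die is in the left rack place at (590,238), and the rack runs slightly up to the right.

Run:
```python
from h import *
E0=ext("top");s=np.array([105,105.])
c=unproj(E0,np.array([[31,75],[185,30],[237,190],[78,240]])/2.9+s,.06);print(c)
print("sides",[np.linalg.norm(c[i]-c[(i+1)%4]) for i in range(4)])
yax=[c[0]-c[1],c[3]-c[2]];print("yaw of cab y",[np.degrees(np.arctan2(v[1],v[0])) for v in yax])
xax=[c[0]-c[3],c[1]-c[2]];print("yaw of cab x",[np.degrees(np.arctan2(v[1],v[0])) for v in xax])
print("front mid",(c[2]+c[3])/2,"center",c.mean(0))
g=unproj(E0,np.array([[96,247],[235,208]])/2.9+s,.051);print("front top outer approx",g)
rk=unproj(E0,np.array([[556,282],[765,265],[552,200],[757,184]])/2.9+s,.048);print(rk)
d=unproj(E0,np.array([[591,238],[660,231],[726,226]])/2.9+s,.044);print("dies",d)
# scene verify: brass die
a=cv2.imread("pics/scene0.png");hsv=cv2.cvtColor(a,cv2.COLOR_BGR2HSV)
m=cv2.inRange(hsv,(22,150,150),(35,255,255));m[:, :180]=0;m[:210]=0;m[260:]=0;m[:,240:]=0
q=cv2.moments(m);print("scene die ctr",q["m10"]/q["m00"],q["m01"]/q["m00"],"pred",proj(ext("scene"),[.580,-.159,.044]))
print("bottle,spool",unproj(E0,np.array([[455,228]])/2.9+s,.08),unproj(E0,np.array([[410,42]])/2.9+s,.092))
st=get_state();print(R.from_rotvec(st["tool_rot"]).as_matrix())
```

```text
[[0.73515135 0.3553907  0.06      ]
 [0.77685953 0.21401837 0.06      ]
 [0.62423955 0.16429079 0.06      ]
 [0.57974307 0.30768234 0.06      ]]
sides [np.float64(0.14739643137166977), np.float64(0.1605169516970781), np.float64(0.1501368503233231), np.float64(0.16256635655529203)]
yaw of cab y [np.float64(106.4373077335021), np.float64(107.23987518972613)]
yaw of cab x [np.float64(17.065818946039613), np.float64(18.046964864673605)]
front mid [0.60199131 0.23598656 0.06      ] center [0.67899837 0.26034555 0.06      ]
front top outer approx [[0.57468099 0.29349299 0.051     ]
 [0.609366   0.16724196 0.051     ]]
[[ 0.53745534 -0.12564975  0.048     ]
 [ 0.55070891 -0.317622    0.048     ]
 [ 0.61386044 -0.12413591  0.048     ]
 [ 0.6265989  -0.3142616   0.048     ]]
dies [[ 0.57854466 -0.15948131  0.044     ]
 [ 0.58429337 -0.22337419  0.044     ]
 [ 0.58821407 -0.28456118  0.044     ]]
scene die ctr 204.9271844660194 234.75242718446603 pred [[204.13859577 234.34231198]]
bottle,spool [[ 0.58275762 -0.03343942  0.08      ]] [[0.75208556 0.00475937 0.092     ]]
[[ 9.59717440e-01  2.80966545e-01 -4.86033930e-04]
 [ 2.80966948e-01 -9.59716563e-01  1.30088527e-03]
 [-1.00949572e-04 -1.38504175e-03 -9.99999036e-01]]
```

```bash
cat >> h.py <<'E'
def rel(*targets):
    """each target: x,y,z(TCP, m),yaw deg of tool x -> shift mm, dr rad from measured pose"""
    s=get_state();r0=R.from_rotvec(s["tool_rot"])
    for x,y,z,yaw in targets:
        r=R.from_euler("z",yaw,degrees=True)*R.from_euler("x",180,degrees=True)
        print((x,y,z,yaw),"->",np.round(1e3*r0.inv().apply(np.array([x,y,z])-s["position"]),1),np.round((r0.inv()*r).as_rotvec(),3))
E
python3 - <<'E'
import bench
print([n for n in dir(bench) if not n.startswith("_")],getattr(bench,"nose_length",None))
from h import *
rel((.46,-.25,.2,17.2),(.53,.214,.14,17.2))
E
```

```text
['MotionError', 'calibration', 'close_job', 'get_image', 'get_state', 'nose_length'] 0.017
(0.46, -0.25, 0.2, 17.2) -> [ 371.3 -280.4   39.1] [-0.001  0.    -0.015]
(0.53, 0.214, 0.14, 17.2) -> [ 568.8 -706.    99.7] [-0.001  0.    -0.015]
```

Emit:
send_rows(xyz=[[40, -10, 4], [80, -25, 8], [120, -45, 12], [155, -70, 16], [190, -100, 20], [225, -130, 24], [260, -160, 28], [290, -190, 32], [320, -220, 36], [340, -250, 39]], dr=[[0, 0, -0.015], [0, 0, -0.015], [0, 0, -0.015], [0, 0, -0.015], [0, 0, -0.015], [0, 0, -0.015], [0, 0, -0.015], [0, 0, -0.015], [0, 0, -0.015], [0, 0, -0.015]], jaw=0)

```text
time: 0.98
position: [0.4339, -0.3011, 0.2016]
tool_rot: [3.106, 0.47, 0.001]
ft_force: [0.8, -0.1, 0.4]
grip_width: 0.326
grip_force: 0.0
```

Run:
```python
from h import *
rel((.53,.214,.14,17.2))
```

```text
(0.53, 0.214, 0.14, 17.2) -> [ 244.  -463.7   61.5] [ 0. -0. -0.]
```

Emit:
send_rows(xyz=[[18, -36, 5], [37, -71, 10], [55, -107, 15], [73, -142, 20], [92, -178, 25], [110, -213, 30], [128, -248, 35], [147, -284, 40], [165, -318, 45], [183, -350, 50]], dr=[[0, 0, 0], [0, 0, 0], [0, 0, 0], [0, 0, 0], [0, 0, 0], [0, 0, 0], [0, 0, 0], [0, 0, 0], [0, 0, 0], [0, 0, 0]])

```text
time: 1.82
position: [0.504, 0.0876, 0.1518]
tool_rot: [3.106, 0.47, 0.0]
ft_force: [0.4, 0.5, -0.1]
grip_width: 0.007
grip_force: 0.0
```

Run:
```python
from h import *
print(get_state()["joint_positions"])
rel((.53,.214,.14,17.2),(.535,.216,.036,17.2))
```

```text
[ 0.43643199  0.14243468 -0.70468827  1.88149893  0.10128262  1.15292242
 -1.5748712 ]
(0.53, 0.214, 0.14, 17.2) -> [  62.2 -113.    11.8] [ 0. -0.  0.]
(0.535, 0.216, 0.036, 17.2) -> [  67.5 -113.5  115.8] [ 0. -0.  0.]
```

Emit:
send_rows(xyz=[[20, -36, 4], [40, -72, 8], [60, -108, 15], [65, -113, 45], [67, -113, 80], [67, -113, 105], [67, -113, 116], [67, -113, 116], [67, -113, 116], [67, -113, 116]], dr=[[0, 0, 0], [0, 0, 0], [0, 0, 0], [0, 0, 0], [0, 0, 0], [0, 0, 0], [0, 0, 0], [0, 0, 0], [0, 0, 0], [0, 0, 0]])

```text
time: 2.65
position: [0.5363, 0.2135, 0.0377]
tool_rot: [-3.106, -0.468, -0.005]
ft_force: [0.3, -0.5, 0.6]
grip_width: 0.006
grip_force: 0.0
```

Run:
```python
from h import *
s=get_state()
im=get_image("wrist")[:,:,::-1];show(im,"w1",1)
E=ext("wrist",s);u=np.array([np.cos(np.radians(17.2)),np.sin(np.radians(17.2)),0]);v=np.array([-u[1],u[0],0])
f=np.array([.589,.2325,.0])
print(proj(E,[f+a*v+np.array([0,0,.051]) for a in(-.065,.065)]))
p=s["position"]-f;print("finger front gap mm",-1e3*p@u-9.5,"lateral",1e3*p@v)
```

```text
[[381.48155617 161.42527195]
 [111.30260913 161.39009256]]
finger front gap mm 46.489790387983675 lateral -2.5091743199864416
```

View pics/w1.png

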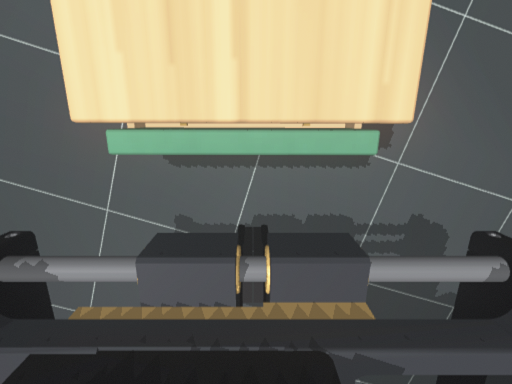

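The wrist view shows the green front's outer edge at row 154 (cols 106–379), square to the tool. The face is about 3 mm farther than I estimated, so the gap is about 50 mm.

Emit:
send_rows(xyz=[[10, 0, 0], [20, 0, 0], [28, 0, 0], [34, 0, 0], [39, 0, 0], [44, 0, 0], [48, 0, 0], [51, 0, 0], [54, 0, 0], [54, 0, 0]], dr=[[0, 0, 0], [0, 0, 0], [0, 0, 0], [0, 0, 0], [0, 0, 0], [0, 0, 0], [0, 0, 0], [0, 0, 0], [0, 0, 0], [0, 0, 0]])

```text
time: 3.53
position: [0.5847, 0.2287, 0.0353]
tool_rot: [3.105, 0.469, -0.007]
ft_force: [-4.7, -2.0, 3.4]
grip_width: 0.007
grip_force: 2.5
```

Run:
```python
from h import *
s=get_state()
u=np.array([np.cos(np.radians(17.2)),np.sin(np.radians(17.2)),0])
print(s["ft_force"]@u,1e3*(s["position"]-[.5363,.2135,.0377])@u)
```

```text
-5.077495100385777 50.7256182202431
```

Emit:
send_rows(xyz=[[1.5, 0, 0], [3, 0, 0], [4.5, 0, 0], [6, 0, 0], [7, 0, 0], [8, 0, 0], [9, 0, 0], [10, 0, 0], [11, 0, 0], [11, 0, 0]], dr=[[0, 0, 0], [0, 0, 0], [0, 0, 0], [0, 0, 0], [0, 0, 0], [0, 0, 0], [0, 0, 0], [0, 0, 0], [0, 0, 0], [0, 0, 0]])

```text
time: 4.37
position: [0.5922, 0.2309, 0.0353]
tool_rot: [3.102, 0.469, -0.017]
ft_force: [-13.0, -5.2, 9.5]
grip_width: 0.004
grip_force: 6.8
```

Run:
```python
from h import *
s=get_state()
u=np.array([np.cos(np.radians(17.2)),np.sin(np.radians(17.2)),0])
print(s["ft_force"]@u,1e3*(s["position"]-[.5363,.2135,.0377])@u)
```

```text
-13.925166131290945 58.54905836908298
```

Emit:
send_rows(xyz=[[1.5, 0, 0], [3, 0, 0], [4, 0, 0], [4, 0, 0], [-4, 0, 0], [-20, 0, 0], [-40, 0, 0], [-65, 0, 0], [-90, 0, 0], [-110, 0, 0]], dr=[[0, 0, 0], [0, 0, 0], [0, 0, 0], [0, 0, 0], [0, 0, 0], [0, 0, 0], [0, 0, 0], [0, 0, 0], [0, 0, 0], [0, 0, 0]])

```text
time: 5.2
position: [0.49, 0.1994, 0.0355]
tool_rot: [3.106, 0.47, -0.002]
ft_force: [0.4, 1.0, 0.1]
grip_width: 0.009
grip_force: 0.0
```

Emit:
send_rows(xyz=[[0, 0, 0], [0, 0, -20], [0, 0, -60], [0, 0, -100], [0, 0, -140], [0, 0, -150], [0, 0, -150], [0, 0, -150], [0, 0, -150], [0, 0, -150]], dr=[[0, 0, 0], [0, 0, 0], [0, 0, 0], [0, 0, 0], [0, 0, 0], [0, 0, 0], [0, 0, 0], [0, 0, 0], [0, 0, 0], [0, 0, 0]], jaw=52)

```text
time: 6.03
position: [0.491, 0.1994, 0.184]
tool_rot: [3.106, 0.469, -0.005]
ft_force: [-0.3, 0.5, -0.8]
grip_width: 0.582
grip_force: 0.0
```

Run:
```python
from h import *
s=get_state();print(list(s["position"]),list(s["tool_rot"]))
im=get_image("wrist")[:,:,::-1];show(im,"w2",1)
rel((.5,-.1,.18,4.3),(.58,-.1595,.16,4.3))
```

```text
[np.float64(0.49097274897981424), np.float64(0.19939115258308462), np.float64(0.1839795032225964)] [np.float64(3.106175133424272), np.float64(0.46921205613986144), np.float64(-0.005294831723223657)]
(0.5, -0.1, 0.18, 4.3) -> [-79.9 288.7   4.2] [-0.     0.003  0.225]
(0.58, -0.1595, 0.16, 4.3) -> [-21.  369.2  24. ] [-0.     0.003  0.225]
```

View pics/w2.png

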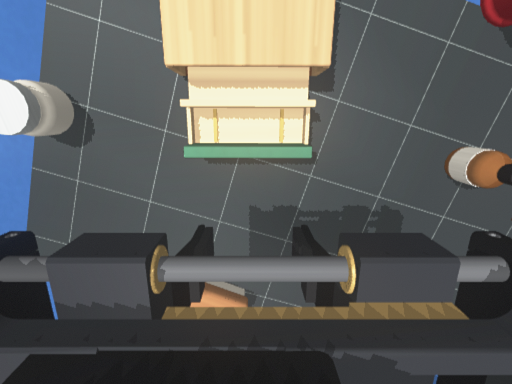

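The drawer is open: green front at row 146–157 (cols 184–311), sills at cols 216 and 282. I'll move to the rack and compute the bed position along the way.

Emit:
send_rows(xyz=[[-2, 37, 2], [-4, 74, 4], [-6, 111, 7], [-8, 148, 9], [-10, 185, 12], [-12, 222, 14], [-14, 259, 17], [-17, 296, 19], [-19, 333, 22], [-21, 369, 24]], dr=[[0, 0, 0.02], [0, 0, 0.04], [0, 0, 0.07], [0, 0, 0.09], [0, 0, 0.11], [0, 0, 0.135], [0, 0, 0.16], [0, 0, 0.18], [0, 0, 0.2], [0, 0, 0.225]])

```text
time: 6.92
position: [0.5802, -0.1608, 0.1601]
tool_rot: [-3.139, -0.115, 0.004]
ft_force: [1.2, 0.6, 0.2]
grip_width: 0.598
grip_force: 0.0
```

Run:
```python
from h import *
E=ext("wrist",dict(position=np.array([.49097,.19939,.18398]),tool_rot=np.array([3.10618,.46921,-.00529])))
p=unproj(E,[[184,157],[311,157]],.051);print("front edge",p,np.linalg.norm(p[0]-p[1]),"mid",p.mean(0))
d=p[0]-p[1];yaw=np.degrees(np.arctan2(d[1],d[0]))-90;print("yaw",yaw)
y=np.radians(yaw);u=np.array([np.cos(y),np.sin(y),0]);print("bed ctr",p.mean(0)+.031*u,"face open",p.mean(0))
b=unproj(E,[[216,130],[282,130]],.013);print("sills",b,np.linalg.norm(b[0]-b[1]),b.mean(0))
s=get_state();im=get_image("wrist")[:,:,::-1];show(im,"w3",1)
E=ext("wrist",s)
hsv=cv2.cvtColor(im.copy(),cv2.COLOR_BGR2HSV);m=cv2.inRange(hsv,(22,150,150),(35,255,255))
c=max(cv2.findContours(m,0,2)[0],key=cv2.contourArea);r=cv2.minAreaRect(c);print(r)
q=unproj(E,cv2.boxPoints(r),.044);print(q,q.mean(0))
print(s["position"])
```

```text
front edge [[0.5071385  0.27657869 0.051     ]
 [0.54517232 0.1539866  0.051     ]] 0.1283565061141254 mid [0.52615541 0.21528265 0.051     ]
yaw 17.236343362725208
bed ctr [0.55576322 0.22446838 0.051     ] face open [0.52615541 0.21528265 0.051     ]
sills [[0.53939754 0.25685044 0.013     ]
 [0.5612714  0.18634063 0.013     ]] 0.0738247818065353 [0.55033447 0.22159553 0.013     ]Traceback (most recent call last):
  File "<stdin>", line 10, in <module>
ValueError: max() iterable argument is empty
```

View pics/w3.png

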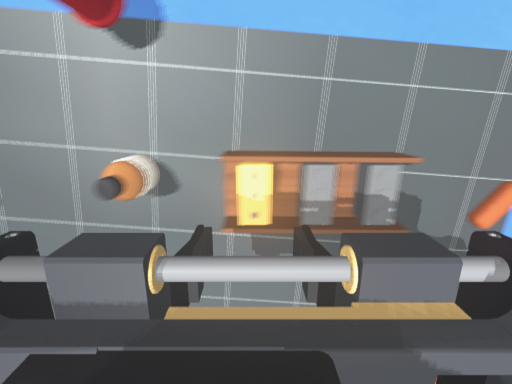

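The wrist picture, blurred while the arm settled, shows the brass die at (255,194) and the steel dies at 320 and 380. I'll retake it at rest, numbers only.

Run:
```python
from h import *
s=get_state();im=get_image("wrist")[:,:,::-1].copy()
E=ext("wrist",s)
hsv=cv2.cvtColor(im,cv2.COLOR_BGR2HSV);m=cv2.inRange(hsv,(20,110,150),(38,255,255));m[235:]=0;m[:140]=0
c=max(cv2.findContours(m,0,2)[0],key=cv2.contourArea);r=cv2.minAreaRect(c);print(r)
q=unproj(E,cv2.boxPoints(r),.044);print(q,q.mean(0))
x,y,_=q.mean(0)
rel((x,y,.034,4.3))
print(s["position"],np.round(s["tool_rot"],3))
```

```text
((239.0, 164.0), (2.0, 30.0), 90.0)
[[ 0.6139842  -0.14257434  0.044     ]
 [ 0.61576446 -0.17107075  0.044     ]
 [ 0.61385157 -0.17119465  0.044     ]
 [ 0.61206871 -0.14264026  0.044     ]] [ 0.61391724 -0.15687     0.044     ]
(np.float64(0.6139172366616428), np.float64(-0.15686999937438922), 0.034, 4.3) -> [ 35.3  -8.8 125.1] [ 0.002  0.004 -0.011]
[ 0.58053354 -0.17098736  0.15929475] [ 3.135e+00  9.800e-02 -3.000e-03]
```

Run:
```python
from h import *
s=get_state();im=get_image("wrist")[:,:,::-1].copy()
E=ext("wrist",s)
b=im[...,0].astype(int);rg=np.minimum(im[...,1],im[...,2]).astype(int)
m=((rg-b>60)*255).astype(np.uint8);m[232:]=0;m[:150]=0;m[:,:200]=0;m[:,300:]=0
c=max(cv2.findContours(m,0,2)[0],key=cv2.contourArea);r=cv2.minAreaRect(c);print(r)
q=unproj(E,cv2.boxPoints(r),.044);print(q,q.mean(0))
print([np.degrees(np.arctan2(*(q[i]-q[i-1])[1::-1])) for i in range(4)],[np.linalg.norm(q[i]-q[i-1]) for i in range(4)])
x,y,_=q.mean(0)
rel((x,y,.16,4.3),(x,y,.034,4.3))
print(s["position"],s["qd"].round(3))
```

```text
((242.0, 193.0), (64.0, 32.0), 90.0)
[[ 0.61499119 -0.14069693  0.044     ]
 [ 0.61694212 -0.1710265   0.044     ]
 [ 0.5518943  -0.17560043  0.044     ]
 [ 0.54982719 -0.14315766  0.044     ]] [ 0.5834137  -0.15762038  0.044     ]
[np.float64(2.1625829500158495), np.float64(-86.31954785879006), np.float64(-175.97778531304706), np.float64(93.64570661735638)] [np.float64(0.06521043809285351), np.float64(0.030392251948362464), np.float64(0.06520843056780647), np.float64(0.032508556991998346)]
(np.float64(0.5834136997469681), np.float64(-0.1576203781949647), 0.16, 4.3) -> [ 4.  -5.2 -0.4] [-0.001  0.003 -0.007]
(np.float64(0.5834136997469681), np.float64(-0.1576203781949647), 0.034, 4.3) -> [  4.4  -5.1 125.6] [-0.001  0.003 -0.007]
[ 0.57971569 -0.16759214  0.15925736] [-0.039 -0.034 -0.079  0.044 -0.065  0.018 -0.019]
```

Emit:
send_rows(xyz=[[2, -1, 10], [2, -1, 30], [2, -1, 50], [2, -1, 65], [2, -1, 78], [2, -1, 80], [2, -1, 80], [2, -1, 80], [2, -1, 80], [2, -1, 80]], dr=[[0, 0, 0], [0, 0, 0], [0, 0, 0], [0, 0, 0], [0, 0, 0], [0, 0, 0], [0, 0, 0], [0, 0, 0], [0, 0, 0], [0, 0, 0]])

```text
time: 7.9
position: [0.5836, -0.1578, 0.0831]
tool_rot: [3.139, 0.118, 0.003]
ft_force: [-0.8, -0.2, -0.3]
grip_width: 0.595
grip_force: 0.0
```

Run:
```python
from h import *
s=get_state();im=get_image("wrist")[:,:,::-1].copy();print(s["position"],s["qd"].round(3))
E=ext("wrist",s)
b=im[...,0].astype(int);rg=np.minimum(im[...,1],im[...,2]).astype(int)
m=((rg-b>60)*255).astype(np.uint8);m[235:]=0;m[:,:190]=0;m[:,310:]=0
c=max(cv2.findContours(m,0,2)[0],key=cv2.contourArea);r=cv2.minAreaRect(c);print(r)
q=unproj(E,cv2.boxPoints(r),.044);print(q)
rel((.5825,-.158,.034,4.3))
```

```text
[ 0.58359887 -0.15778432  0.08309593] [ 0.002 -0.     0.002  0.003 -0.001 -0.     0.   ]
((253.5, 209.49998474121094), (42.99999237060547, 48.99999237060547), -0.0)
[[ 0.57812622 -0.14366287  0.044     ]
 [ 0.61454019 -0.14163973  0.044     ]
 [ 0.61677835 -0.17116994  0.044     ]
 [ 0.58047598 -0.17475048  0.044     ]]
(0.5825, -0.158, 0.034, 4.3) -> [-1.  0. 49.] [ 0.001 -0.002 -0.   ]
```

Emit:
send_rows(xyz=[[0, 0, 10], [0, 0, 20], [0, 0, 30], [0, 0, 40], [0, 0, 46], [0, 0, 49], [0, 0, 49], [0, 0, 49], [0, 0, 49], [0, 0, 49]], dr=[[0, 0, 0], [0, 0, 0], [0, 0, 0], [0, 0, 0], [0, 0, 0], [0, 0, 0], [0, 0, 0], [0, 0, 0], [0, 0, 0], [0, 0, 0]])

```text
time: 8.78
position: [0.5833, -0.1578, 0.0335]
tool_rot: [3.139, 0.118, 0.002]
ft_force: [0.0, 0.2, 0.2]
grip_width: 0.598
grip_force: 0.0
```

Emit:
send_rows(xyz=[[0, 0, 0], [0, 0, 0], [0, 0, 0], [0, 0, 0], [0, 0, 0], [0, 0, 0], [0, 0, 0], [0, 0, 0], [0, 0, 0], [0, 0, 0]], dr=[[0, 0, 0], [0, 0, 0], [0, 0, 0], [0, 0, 0], [0, 0, 0], [0, 0, 0], [0, 0, 0], [0, 0, 0], [0, 0, 0], [0, 0, 0]], jaw=20, grip_force=35)

```text
time: 9.62
position: [0.5828, -0.158, 0.033]
tool_rot: [3.139, 0.117, 0.0]
ft_force: [-0.7, -0.7, 2.0]
grip_width: 0.343
grip_force: 35.0
```

Emit:
send_rows(xyz=[[0, 0, -3], [0, 0, -10], [0, 0, -22], [0, 0, -36], [0, 0, -50], [0, 0, -64], [0, 0, -78], [0, 0, -90], [0, 0, -100], [0, 0, -100]], dr=[[0, 0, 0], [0, 0, 0], [0, 0, 0], [0, 0, 0], [0, 0, 0], [0, 0, 0], [0, 0, 0], [0, 0, 0], [0, 0, 0], [0, 0, 0]])

```text
time: 10.45
position: [0.5844, -0.158, 0.136]
tool_rot: [3.138, 0.117, 0.007]
ft_force: [0.5, 0.1, -3.2]
grip_width: 0.342
grip_force: 35.0
```

Run:
```python
from h import *
s=get_state();print(s["ft_force"],s["grip_width"],s["joint_positions"].round(2))
rel((.47,.07,.12,107.2))
```

```text
[ 0.47028928  0.08280307 -3.17341701] 0.3418812702245201 [ 0.65  0.34 -0.52  1.68  0.18  1.16 -1.41]
(0.47, 0.07, 0.12, 107.2) -> [ -97.1 -236.    15.2] [ 5.000e-03 -1.000e-03 -1.796e+00]
```

Emit:
send_rows(xyz=[[-3, -8, 0], [-8, -22, 0], [-14, -38, 1], [-21, -54, 1], [-28, -70, 2], [-35, -86, 3], [-42, -102, 4], [-49, -118, 5], [-55, -134, 6], [-62, -150, 7]], dr=[[0, 0, -0.06], [0, 0, -0.15], [0, 0, -0.26], [0, 0, -0.37], [0, 0, -0.48], [0, 0, -0.59], [0, 0, -0.7], [0, 0, -0.81], [0, 0, -0.92], [0, 0, -1.03]])

```text
time: 11.28
position: [0.509, -0.012, 0.1254]
tool_rot: [-2.67, -1.656, 0.001]
ft_force: [-0.5, 0.1, -4.1]
grip_width: 0.34
grip_force: 35.0
```

Run:
```python
from h import *
rel((.47,.07,.12,107.2))
```

```text
(0.47, 0.07, 0.12, 107.2) -> [ 56.2 -71.4   5.4] [-0.001  0.    -0.761]
```

Emit:
send_rows(xyz=[[7, -9, 0], [15, -19, 1], [23, -29, 2], [31, -39, 3], [39, -49, 4], [47, -59, 5], [53, -66, 5], [56, -71, 5], [56, -71, 5], [56, -71, 5]], dr=[[0, 0, -0.1], [0, 0, -0.2], [0, 0, -0.3], [0, 0, -0.4], [0, 0, -0.51], [0, 0, -0.62], [0, 0, -0.7], [0, 0, -0.76], [0, 0, -0.76], [0, 0, -0.76]])

```text
time: 12.12
position: [0.4712, 0.069, 0.1207]
tool_rot: [1.873, 2.522, -0.001]
ft_force: [-0.8, -0.7, -3.4]
grip_width: 0.344
grip_force: 35.0
```

Run:
```python
from h import *
rel((.47,.07,.0235,107.2))
print(get_state()["joint_positions"].round(2))
```

```text
(0.47, 0.07, 0.0235, 107.2) -> [ 1.3 -0.8 97.2] [-0.     0.001 -0.007]
[ 0.67  0.12 -0.91  1.99  0.11  1.08  0.01]
```

Emit:
send_rows(xyz=[[0, 0, 12], [0, 0, 26], [0, 0, 42], [0, 0, 56], [0, 0, 70], [0, 0, 80], [0, 0, 87], [0, 0, 91], [0, 0, 93], [0, 0, 93]], dr=[[0, 0, 0], [0, 0, 0], [0, 0, 0], [0, 0, 0], [0, 0, 0], [0, 0, 0], [0, 0, 0], [0, 0, 0], [0, 0, 0], [0, 0, 0]])

```text
time: 12.95
position: [0.4716, 0.0691, 0.0278]
tool_rot: [-1.872, -2.523, -0.0]
ft_force: [-0.6, -0.5, -4.8]
grip_width: 0.341
grip_force: 35.0
```

Emit:
send_rows(xyz=[[0, 0, 0], [0, 0, 1], [0, 0, 2], [0, 0, 3], [0, 0, 3], [0, 0, 3], [0, 0, 3], [0, 0, 3], [0, 0, 3], [0, 0, 3]], dr=[[0, 0, 0], [0, 0, 0], [0, 0, 0], [0, 0, 0], [0, 0, 0], [0, 0, 0], [0, 0, 0], [0, 0, 0], [0, 0, 0], [0, 0, 0]])

```text
time: 13.78
position: [0.4715, 0.0691, 0.0249]
tool_rot: [1.872, 2.523, -0.0]
ft_force: [-0.1, 0.2, -4.8]
grip_width: 0.342
grip_force: 35.0
```

Still hanging (about 4.5 N). I'll go down in small steps until it stands.

Emit:
send_rows(xyz=[[0, 0, 0.5], [0, 0, 1], [0, 0, 1.5], [0, 0, 2], [0, 0, 2], [0, 0, 2], [0, 0, 2], [0, 0, 2], [0, 0, 2], [0, 0, 2]], dr=[[0, 0, 0], [0, 0, 0], [0, 0, 0], [0, 0, 0], [0, 0, 0], [0, 0, 0], [0, 0, 0], [0, 0, 0], [0, 0, 0], [0, 0, 0]])

```text
time: 14.62
position: [0.4715, 0.0691, 0.023]
tool_rot: [1.872, 2.523, -0.0]
ft_force: [-1.5, -0.8, 0.8]
grip_width: 0.342
grip_force: 35.0
```

Emit:
send_rows(xyz=[[0, 0, 0], [0, 0, 0], [0, 0, 0], [0, 0, 0], [0, 0, 0], [0, 0, 0], [0, 0, 0], [0, 0, 0], [0, 0, 0], [0, 0, 0]], dr=[[0, 0, 0], [0, 0, 0], [0, 0, 0], [0, 0, 0], [0, 0, 0], [0, 0, 0], [0, 0, 0], [0, 0, 0], [0, 0, 0], [0, 0, 0]], jaw=50)

```text
time: 15.45
position: [0.4715, 0.0691, 0.0229]
tool_rot: [1.872, 2.523, -0.0]
ft_force: [-0.1, 0.0, -0.6]
grip_width: 0.577
grip_force: 0.0
```

Emit:
send_rows(xyz=[[0, 0, -8], [0, 0, -22], [0, 0, -40], [0, 0, -60], [0, 0, -80], [0, 0, -100], [0, 0, -100], [0, 0, -100], [0, 0, -100], [0, 0, -100]], dr=[[0, 0, 0], [0, 0, 0], [0, 0, 0], [0, 0, 0], [0, 0, 0], [0, 0, 0.1], [0, 0, 0.22], [0, 0, 0.34], [0, 0, 0.46], [0, 0, 0.58]])

```text
time: 16.28
position: [0.4716, 0.0692, 0.1237]
tool_rot: [2.52, 1.874, 0.001]
ft_force: [0.4, -0.4, 0.0]
grip_width: 0.575
grip_force: 0.0
```

Run:
```python
from h import *
rel((.471,.069,.123,17.2))
```

```text
(0.471, 0.069, 0.123, 17.2) -> [-0.4 -0.5  0.7] [ 0.001 -0.     0.979]
```

Emit:
send_rows(xyz=[[0, 0, 0], [0, 0, 0], [0, 0, 0], [0, 0, 0], [0, 0, 0], [0, 0, 0], [0, 0, 0], [0, 0, 0], [0, 0, 0], [0, 0, 0]], dr=[[0, 0, 0.12], [0, 0, 0.24], [0, 0, 0.36], [0, 0, 0.48], [0, 0, 0.6], [0, 0, 0.72], [0, 0, 0.84], [0, 0, 0.94], [0, 0, 0.98], [0, 0, 0.98]], jaw=86)

```text
time: 17.12
position: [0.4715, 0.0693, 0.1235]
tool_rot: [3.105, 0.476, 0.001]
ft_force: [0.1, -0.2, -0.4]
grip_width: 0.988
grip_force: 0.0
```

Run:
```python
from h import *
s=get_state();im=get_image("wrist")[:,:,::-1].copy();print(s["position"],s["qd"].round(3))
show(im,"w4")
E=ext("wrist",s)
b=im[...,0].astype(int);rg=np.minimum(im[...,1],im[...,2]).astype(int)
m=((rg-b>60)*255).astype(np.uint8);m[240:]=0;m[:120]=0;m[:,:150]=0;m[:,350:]=0
c=max(cv2.findContours(m,0,2)[0],key=cv2.contourArea);r=cv2.minAreaRect(c);print(r)
q=unproj(E,cv2.boxPoints(r),.034);print(q,q.mean(0),[np.linalg.norm(q[i]-q[i-1]) for i in range(4)])
rel((.471,.069,.023,17.2))
```

```text
[0.47153914 0.06931778 0.12345435] [ 0.004  0.003 -0.004  0.001  0.004 -0.001  0.069]
((253.5, 202.0), (38.0, 69.0), 90.0)
[[0.48365958 0.10338565 0.034     ]
 [0.50180191 0.04577008 0.034     ]
 [0.46834761 0.03391114 0.034     ]
 [0.44947235 0.09386399 0.034     ]] [0.47582036 0.06923272 0.034     ] [np.float64(0.035488426591603256), np.float64(0.06040444706911065), np.float64(0.03549401326182643), np.float64(0.06285395297724965)]
(0.471, 0.069, 0.023, 17.2) -> [-6.000e-01  1.000e-01  1.004e+02] [ 0.    -0.     0.006]
```

View pics/w4.png

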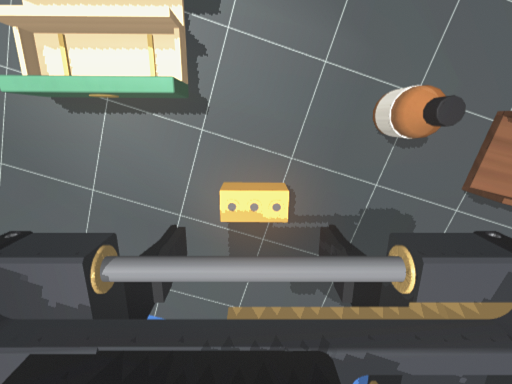

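The die stands upright at (254,206), square to the jaws and clear of the fingers. Descending to take it by its ends.

Emit:
send_rows(xyz=[[0, 0, 15], [0, 0, 33], [0, 0, 51], [0, 0, 68], [0, 0, 82], [0, 0, 92], [0, 0, 97], [0, 0, 98], [0, 0, 98], [0, 0, 98]], dr=[[0, 0, 0.006], [0, 0, 0.006], [0, 0, 0.006], [0, 0, 0.006], [0, 0, 0.006], [0, 0, 0.006], [0, 0, 0.006], [0, 0, 0.006], [0, 0, 0.006], [0, 0, 0.006]])

```text
time: 18.0
position: [0.4721, 0.0693, 0.0256]
tool_rot: [3.106, 0.468, 0.002]
ft_force: [-0.5, -0.4, 0.1]
grip_width: 0.99
grip_force: 0.0
```

Emit:
send_rows(xyz=[[0, 0, 0], [0, 0, 0], [0, 0, 0], [0, 0, 0], [0, 0, 0], [0, 0, 0], [0, 0, 0], [0, 0, 0], [0, 0, 0], [0, 0, 0]], dr=[[0, 0, 0], [0, 0, 0], [0, 0, 0], [0, 0, 0], [0, 0, 0], [0, 0, 0], [0, 0, 0], [0, 0, 0], [0, 0, 0], [0, 0, 0]], jaw=50, grip_force=35)

```text
time: 18.83
position: [0.4717, 0.0689, 0.0251]
tool_rot: [3.106, 0.468, 0.0]
ft_force: [-0.7, -2.4, 3.7]
grip_width: 0.71
grip_force: 35.0
```

Emit:
send_rows(xyz=[[0, 0, -3], [0, 0, -10], [0, 0, -22], [0, 0, -36], [0, 0, -50], [0, 0, -64], [0, 0, -76], [0, 0, -80], [0, 0, -80], [0, 0, -80]], dr=[[0, 0, 0], [0, 0, 0], [0, 0, 0], [0, 0, 0], [0, 0, 0], [0, 0, 0], [0, 0, 0], [0, 0, 0], [0, 0, 0], [0, 0, 0]])

```text
time: 19.67
position: [0.4712, 0.069, 0.1048]
tool_rot: [3.106, 0.467, -0.0]
ft_force: [0.7, -0.5, -4.5]
grip_width: 0.707
grip_force: 35.0
```

Run:
```python
from h import *
rel((.551,.222,.105,17.2),(.535,.217,.13,17.2))
```

```text
(0.551, 0.222, 0.105, 17.2) -> [ 121.3 -122.7   -0.3] [ 0.     0.    -0.001]
(0.535, 0.217, 0.13, 17.2) -> [ 104.5 -122.7  -25.3] [ 0.     0.    -0.001]
```

Emit:
send_rows(xyz=[[8, -8, 0], [22, -22, 0], [38, -38, 0], [54, -54, 0], [70, -70, 0], [86, -86, 0], [102, -102, 0], [116, -114, 0], [124, -120, 0], [126.5, -123, 0]], dr=[[0, 0, 0], [0, 0, 0], [0, 0, 0], [0, 0, 0], [0, 0, 0], [0, 0, 0], [0, 0, 0], [0, 0, 0], [0, 0, 0], [0, 0, 0]])

```text
time: 20.5
position: [0.556, 0.2253, 0.1037]
tool_rot: [-3.105, -0.47, 0.003]
ft_force: [0.0, -0.1, -4.3]
grip_width: 0.712
grip_force: 35.0
```

Emit:
send_rows(xyz=[[0, 0, 2], [0, 0, 4], [0, 0, 6], [0, 0, 8], [0, 0, 10], [0, 0, 10], [0, 0, 10], [0, 0, 10], [0, 0, 10], [0, 0, 10]], dr=[[0, 0, 0], [0, 0, 0], [0, 0, 0], [0, 0, 0], [0, 0, 0], [0, 0, 0], [0, 0, 0], [0, 0, 0], [0, 0, 0], [0, 0, 0]])

```text
time: 21.33
position: [0.5562, 0.224, 0.0951]
tool_rot: [3.107, 0.468, 0.0]
ft_force: [0.3, 0.1, -4.0]
grip_width: 0.709
grip_force: 35.0
```

Run:
```python
from h import *
s=get_state();im=get_image("wrist")[:,:,::-1].copy();print(s["position"],s["tool_rot"])
show(im,"w5",1.5)
rel((.5558,.2238,.095,17.2))
```

```text
[0.55623399 0.22398781 0.09506351] [3.10650712e+00 4.67712357e-01 4.41228385e-04]
(0.5558, 0.2238, 0.095, 17.2) -> [-0.5  0.1  0. ] [ 0.    -0.    -0.001]
```

View pics/w5.png

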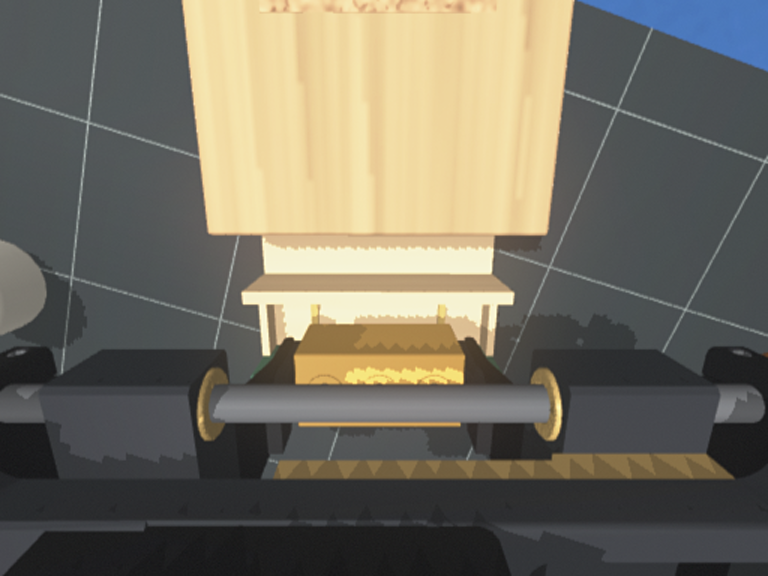

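The picture shows the die held level over the bed. The rear wall's inner top edge is at row 304 (cols 243–514), sills at 316 and 442, and the die at cols 295–464, so it is centred sideways. I'll check the fore-aft position.

Run:
```python
from h import *
s=dict(position=np.array([.55623,.22399,.09506]),tool_rot=np.array([3.1065,.46771,.00044]))
E=ext("wrist",s);u=np.array([np.cos(np.radians(17.2)),np.sin(np.radians(17.2)),0]);v=np.array([-u[1],u[0],0])
def f(px,z):
    for p in unproj(E,np.array(px)/1.5,z): d=p-s["position"];print(np.round([1e3*d@u,1e3*d@v],1))
f([[243,304],[514,304],[243,292],[514,292]],.051)
f([[316,310],[442,310]],.013)
f([[208,234],[548,234]],.060)
```

```text
[17.7 64.7]
[ 17.7 -65.4]
[23.7 64.2]
[ 23.7 -64.9]
[ 2.4 35.9]
[  2.4 -37.1]
[52.4 74. ]
[ 52.4 -74.2]
```

Fits within 1 mm. Lowering.

Emit:
send_rows(xyz=[[-1, 0, 5], [-1, 0, 13], [-1, 0, 22], [-1, 0, 31], [-1, 0, 40], [-1, 0, 47], [-1, 0, 52], [-1, 0, 55], [-1, 0, 57], [-1, 0, 57]], dr=[[0, 0, 0], [0, 0, 0], [0, 0, 0], [0, 0, 0], [0, 0, 0], [0, 0, 0], [0, 0, 0], [0, 0, 0], [0, 0, 0], [0, 0, 0]])

```text
time: 22.22
position: [0.5551, 0.2236, 0.0376]
tool_rot: [3.107, 0.468, -0.001]
ft_force: [0.1, 0.5, -3.1]
grip_width: 0.708
grip_force: 35.0
```

Emit:
send_rows(xyz=[[0, 0, 0.5], [0, 0, 1], [0, 0, 1.5], [0, 0, 2], [0, 0, 2.5], [0, 0, 2.5], [0, 0, 2.5], [0, 0, 2.5], [0, 0, 2.5], [0, 0, 2.5]], dr=[[0, 0, 0], [0, 0, 0], [0, 0, 0], [0, 0, 0], [0, 0, 0], [0, 0, 0], [0, 0, 0], [0, 0, 0], [0, 0, 0], [0, 0, 0]])

```text
time: 23.05
position: [0.5552, 0.2237, 0.0354]
tool_rot: [3.107, 0.468, -0.0]
ft_force: [-0.1, -0.7, -4.4]
grip_width: 0.707
grip_force: 35.0
```

Emit:
send_rows(xyz=[[0, 0, 0.4], [0, 0, 0.8], [0, 0, 1.2], [0, 0, 1.2], [0, 0, 1.2], [0, 0, 1.2], [0, 0, 1.2], [0, 0, 1.2], [0, 0, 1.2], [0, 0, 1.2]], dr=[[0, 0, 0], [0, 0, 0], [0, 0, 0], [0, 0, 0], [0, 0, 0], [0, 0, 0], [0, 0, 0], [0, 0, 0], [0, 0, 0], [0, 0, 0]])

```text
time: 23.88
position: [0.5555, 0.2238, 0.0352]
tool_rot: [3.106, 0.468, 0.001]
ft_force: [-1.7, -1.3, 6.3]
grip_width: 0.708
grip_force: 35.0
```

On the floor; releasing with a small opening, then rising.

Emit:
send_rows(xyz=[[0, 0, -0.5], [0, 0, -0.5], [0, 0, -0.5], [0, 0, -0.5], [0, 0, -0.5], [0, 0, -0.5], [0, 0, -0.5], [0, 0, -0.5], [0, 0, -0.5], [0, 0, -0.5]], dr=[[0, 0, 0], [0, 0, 0], [0, 0, 0], [0, 0, 0], [0, 0, 0], [0, 0, 0], [0, 0, 0], [0, 0, 0], [0, 0, 0], [0, 0, 0]], jaw=74)

```text
time: 24.72
position: [0.5552, 0.2236, 0.0347]
tool_rot: [3.107, 0.468, -0.0]
ft_force: [0.4, 0.4, -0.1]
grip_width: 0.851
grip_force: 0.0
```

Emit:
send_rows(xyz=[[0, 0, -5], [0, 0, -15], [0, 0, -28], [0, 0, -42], [0, 0, -56], [0, 0, -70], [-10, 0, -82], [-30, 0, -90], [-55, 0, -95], [-70, 0, -95]], dr=[[0, 0, 0], [0, 0, 0], [0, 0, 0], [0, 0, 0], [0, 0, 0], [0, 0, 0], [0, 0, 0], [0, 0, 0], [0, 0, 0], [0, 0, 0]])

```text
time: 25.55
position: [0.4873, 0.2034, 0.1318]
tool_rot: [3.106, 0.469, 0.003]
ft_force: [-0.1, -0.3, -0.4]
grip_width: 0.848
grip_force: 0.0
```

Emit:
send_rows(xyz=[[-2, 0, 0], [-4, 0, 0], [-4, 0, 0], [-4, 0, 0], [-4, 0, 0], [-4, 0, 0], [-4, 0, 0], [-4, 0, 0], [-4, 0, 0], [-4, 0, 0]], dr=[[0, 0, 0], [0, 0, 0], [0, 0, 0], [0, 0, 0], [0, 0, 0], [0, 0, 0], [0, 0, 0], [0, 0, 0], [0, 0, 0], [0, 0, 0]], jaw=0)

```text
time: 26.38
position: [0.4845, 0.2019, 0.1296]
tool_rot: [-3.107, -0.468, 0.0]
ft_force: [0.3, 0.8, 0.0]
grip_width: 0.174
grip_force: 0.0
```

Run:
```python
from h import *
s=get_state();im=get_image("wrist")[:,:,::-1].copy();print(list(s["position"]),list(s["tool_rot"]))
show(im,"w6",1.5)
E=ext("wrist",s)
rel((.4785,.2005,.036,17.2))
```

```text
[np.float64(0.48447445627412455), np.float64(0.2019305800356257), np.float64(0.1295939944552959)] [np.float64(-3.10652545816014), np.float64(-0.4677937446023967), np.float64(0.0003592044382754129)]
(0.4785, 0.2005, 0.036, 17.2) -> [-6.1 -0.4 93.6] [-0.     0.    -0.001]
```

View pics/w6.png

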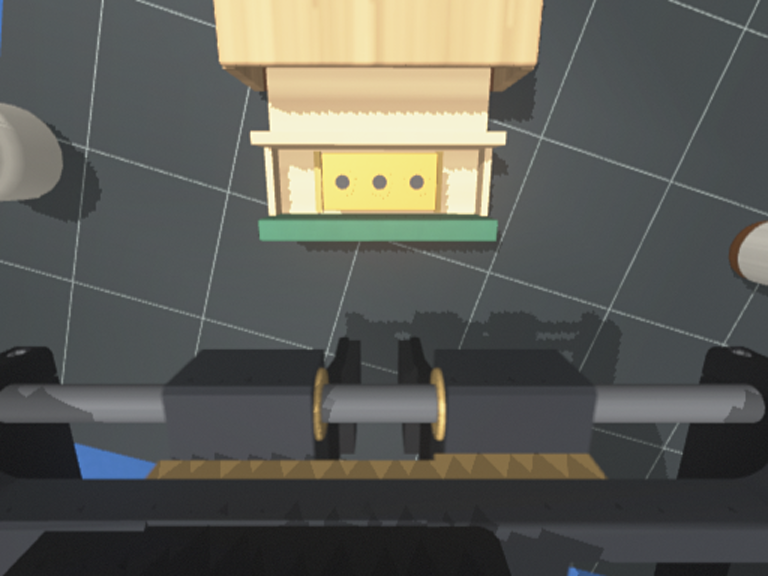

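The die lies flat at (379,182), centred between the sills, and the front is at row 230. Next I lower the closed fingers in front and press slowly.

Emit:
send_rows(xyz=[[-5, 0, 10], [-6, 0, 30], [-6, 0, 50], [-6, 0, 70], [-6, 0, 85], [-6, 0, 92], [-6, 0, 94], [-6, 0, 94], [-6, 0, 94], [-6, 0, 94]], dr=[[0, 0, 0], [0, 0, 0], [0, 0, 0], [0, 0, 0], [0, 0, 0], [0, 0, 0], [0, 0, 0], [0, 0, 0], [0, 0, 0], [0, 0, 0]])

```text
time: 27.27
position: [0.4795, 0.2004, 0.0367]
tool_rot: [-3.107, -0.468, -0.003]
ft_force: [0.4, -0.1, -0.3]
grip_width: 0.003
grip_force: 0.0
```

Emit:
send_rows(xyz=[[6, 0, 0], [13, 0, 0], [20, 0, 0], [26, 0, 0], [30, 0, 0], [34, 0, 0], [37, 0, 0], [40, 0, 0], [43, 0, 0], [46, 0, 0]], dr=[[0, 0, 0], [0, 0, 0], [0, 0, 0], [0, 0, 0], [0, 0, 0], [0, 0, 0], [0, 0, 0], [0, 0, 0], [0, 0, 0], [0, 0, 0]])

```text
time: 28.1
position: [0.5217, 0.2134, 0.0353]
tool_rot: [3.106, 0.468, -0.004]
ft_force: [-3.8, 0.0, 2.3]
grip_width: 0.004
grip_force: 2.2
```

Emit:
send_rows(xyz=[[4, 0, 0], [9, 0, 0], [14, 0, 0], [19, 0, 0], [24, 0, 0], [29, 0, 0], [34, 0, 0], [39, 0, 0], [44, 0, 0], [49, 0, 0]], dr=[[0, 0, 0], [0, 0, 0], [0, 0, 0], [0, 0, 0], [0, 0, 0], [0, 0, 0], [0, 0, 0], [0, 0, 0], [0, 0, 0], [0, 0, 0]])

```text
time: 28.93
position: [0.5683, 0.2277, 0.0353]
tool_rot: [3.105, 0.468, -0.005]
ft_force: [-6.4, -2.3, 4.3]
grip_width: 0.002
grip_force: 3.5
```

Run:
```python
from h import *
s=get_state();print(s["position"],s["ft_force"])
rel((.5965,.2325,.0355,17.2))
```

```text
[0.56828888 0.22770828 0.03533967] [-6.42197673 -2.34094696  4.29853753]
(0.5965, 0.2325, 0.0355, 17.2) -> [28.4  3.7 -0.3] [ 0.001  0.004 -0.001]
```

Emit:
send_rows(xyz=[[4, 0, 0], [8, 0, 0], [12, 0, 0], [15, 0, 0], [18, 0, 0], [21, 0, 0], [23, 0, 0], [25, 0, 0], [27, 0, 0], [28, 0, 0]], dr=[[0, 0, 0], [0, 0, 0], [0, 0, 0], [0, 0, 0], [0, 0, 0], [0, 0, 0], [0, 0, 0], [0, 0, 0], [0, 0, 0], [0, 0, 0]])

```text
time: 29.77
position: [0.5911, 0.2347, 0.0351]
tool_rot: [3.102, 0.468, -0.019]
ft_force: [-17.6, -7.6, 14.6]
grip_width: 0.004
grip_force: 10.0
```

Emit:
send_rows(xyz=[[1, 0, 0], [2, 0, 0], [3, 0, 0], [3, 0, 0], [3, 0, 0], [3, 0, 0], [3, 0, 0], [3, 0, 0], [3, 0, 0], [3, 0, 0]], dr=[[0, 0, 0], [0, 0, 0], [0, 0, 0], [0, 0, 0], [0, 0, 0], [0, 0, 0], [0, 0, 0], [0, 0, 0], [0, 0, 0], [0, 0, 0]])

```text
time: 30.6
position: [0.5912, 0.2347, 0.0351]
tool_rot: [3.1, 0.468, -0.028]
ft_force: [-24.5, -9.4, 19.0]
grip_width: 0.004
grip_force: 13.0
```

At the hard stop. Backing off.

Emit:
send_rows(xyz=[[-3, 0, 0], [-7, 0, 0], [-12, 0, 0], [-18, 0, 0], [-25, 0, 0], [-35, 0, 0], [-50, 0, 0], [-70, 0, 0], [-95, 0, 0], [-115, 0, 0]], dr=[[0, 0, 0], [0, 0, 0], [0, 0, 0], [0, 0, 0], [0, 0, 0], [0, 0, 0], [0, 0, 0], [0, 0, 0], [0, 0, 0], [0, 0, 0]])

```text
time: 31.43
position: [0.4887, 0.2032, 0.0359]
tool_rot: [-3.106, -0.468, -0.003]
ft_force: [-1.1, -0.0, 0.4]
grip_width: 0.009
grip_force: 0.0
```

Emit:
send_rows(xyz=[[0, 0, -10], [0, 0, -40], [0, 0, -80], [0, 0, -110], [0, 0, -130], [0, 0, -130], [0, 0, -130], [0, 0, -130], [0, 0, -130], [0, 0, -130]], dr=[[0, 0, 0], [0, 0, 0], [0, 0, 0], [0, 0, 0], [0, 0, 0], [0, 0, 0], [0, 0, 0], [0, 0, 0], [0, 0, 0], [0, 0, 0]])

```text
time: 32.27
position: [0.4887, 0.2031, 0.1645]
tool_rot: [-3.107, -0.468, 0.003]
ft_force: [-0.2, 0.8, 0.0]
grip_width: 0.003
grip_force: 0.0
```

Run:
```python
from h import *
s=get_state();im=get_image("wrist")[:,:,::-1].copy();print(s["position"],s["qd"].round(3))
show(im,"w7",1)
```

```text
[0.48867551 0.20305973 0.16448118] [-0.002  0.001 -0.003 -0.003 -0.    -0.    -0.   ]
```

View pics/w7.png

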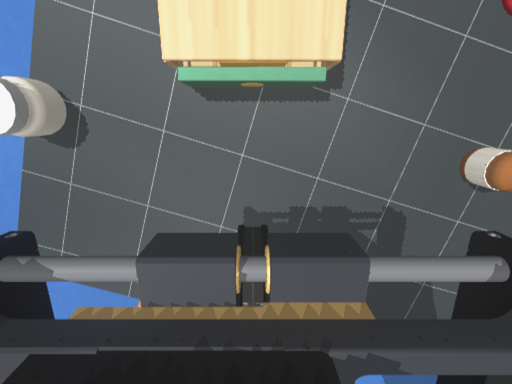

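The green front sits close to the cabinet at rows 67–82, so the drawer is latched shut. The arm is clear and at rest, so I'm handing in.

```bash
python3 -c "
from bench import *
print(close_job())"
```

```text
the job is handed in; nothing more can be done
None
```

I've handed the job in after about 32 s of the 72 s allowed: the brass die lay flat and centred in the bed before I closed the drawer, the last picture shows the drawer shut, and `close_job()` returned no verdict.

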